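# Open a steel case by its pop-out T-handle

### The job

Open the steel case on the bench: press the round release button on its lid gently until the recessed T-handle pops out, turn the handle a quarter turn clockwise as far as its stop, then lift the lid by the handle until its front edge stands at least 8 cm up, and let go. The button's linkage is delicate, so never push it with more than 18 N, and leave the pine block, the small carton and the pliers lying where they are.

Things in the scene. Friction and masses are not known exactly. Their poses are not given: they have to be found in the camera images.
- case: Grey steel case, 240 mm deep (its x), 220 mm wide (its y), fixed. Origin on the bench under its centre; x points to the hinged back, z up. Lid hinged along the back edge (120 mm behind the centre, 120 mm up, line along y). A dark bezel on the lid, top face 149 mm above the bench, holds on the middle line the round button (95 mm before the centre) and the T-handle's recess (25 mm before it).
- release_button: Plain round steel button, 20 mm across, 14 mm proud of the bezel; origin at its top face's centre, z up. Sprung: 0.5 to 9 mm free play (varies, cannot be seen) at 1.5 to 2.6 N, then within 2 mm it climbs to 6 to 8 N, where the handle is let go; 0.7 mm further is a hard stop. 9 to 12 N is always enough, over 18 N is forbidden. It comes back up; the handle stays out.
- bar_mid (a point): Middle of the T-handle's round steel bar, 16 mm thick, 80 mm long, on a 14 mm stem; x along the bar. Pushed in, it lies along the case's x in its 88 x 24 mm recess, 1 mm below the bezel's face, and cannot be grasped or turned. Popped out 26 mm, its middle is 17 mm and its underside 9 mm above the bezel, free all round. It turns about the upright line through this point.
- handle_out (a joint): How far the T-handle has popped out, m: 0 pushed in and caught, 0.026 fully out (driven by a spring of 4 to 7 N).
- t_handle (a joint): Turn of the T-handle, rad: 0 with the bar along the case's x, growing clockwise seen from above, stop at 1.60, where the bar lies parallel to the hinge line. It needs about 0.15 N m and stays where it is left. The lid is free from about 1.35 rad.
- lid (a joint): Lid angle, rad: 0 shut, growing as the front edge rises (0.34 = 80 mm up; end 1.2). The hinge is stiff: the lid stays where it is left; about 12 N upward at the handle lifts it. The handle's axis is 145 mm from the hinge line; with the handle out and the lid shut the bar's middle is 46 mm above the hinge line.
- pine_block: Bystander: plain pine block lying to the right of the case, 45 x 110 x 40 mm; origin at the centre of its underside.
- carton: Bystander: small cardboard carton to the left of the case, 72 x 104 x 52 mm; origin at the centre of its underside.
- pliers: Bystander: pliers with red grips lying flat in front of the case, 165 mm long, 12 mm high; origin at the centre of the underside.

How it is judged:
On the way, in this order (a step that is already met when the one before it is completed fails the run):
1. the T-handle has popped out (value of joint handle_out above 0.02 m), for 0.2 s.
2. the T-handle is turned a quarter turn, to its stop (value of joint t_handle above 1.42 rad), for 0.1 s.
3. the lid is lifted (value of joint lid above 0.31 rad), for 0.2 s.
At the end, for the whole second after the job is handed in: The lid stands open and still by itself with its front edge about 75 mm up or more (lid over 0.31 rad), the T-handle out and turned past 1.42 rad (value of joint lid above 0.31 rad and value of joint t_handle above 1.42 rad and value of joint handle_out above 0.02 m and velocity of joint lid between -0.05 and 0.05 rad/s); the robot touches nothing.
It fails at once if the release button is pushed with more than 18 N (contact force between any of the fingers, the arm and release_button above 18 N).
It fails at once if the pine block is moved by more than 3 cm (distance of pine_block from where it was at the start of the episode above 0.03 m).
It fails at once if the small carton is moved by more than 3 cm (distance of carton from where it was at the start of the episode above 0.03 m).
It fails at once if the pliers are moved by more than 3 cm (distance of pliers from where it was at the start of the episode above 0.03 m).
It also fails if it takes over 64 s, if anything falls off the work surface, if the arm or the gripper's body presses on something with over 40 N, if the wrist force passes 120 N, or if a joint passes its speed limit or range.

### The arm

A 7-joint arm with a two-finger parallel gripper is mounted at the origin on the work surface; the furniture and walls round the work are solid. World frame = base frame: x ahead of the robot, y to its left, z up, the work surface at z = 0. Lengths are in m, angles in rad, forces in N, time in s.
With the tool pointing down it reaches from about 0.35 to 0.9 m from the base axis. Payload 8.1 kg.
Tool frame: the origin (TCP) lies between the finger pads; the fingertips stand 22 mm ahead of it and the grasp point (between the pads) lies 3 mm ahead of it; z points along the fingers, x is the direction in which the jaws open and shut, and the axes are right-handed (so a half turn about z gives the same grasp; the last joint's range is limited). The gripper opens to 92 mm and grips with 3 to 60 N. Pads are 19 mm wide; open, the fingers measure 130 mm over their backs; the gripper's body (75 mm by 190 mm) begins 47 mm behind the grasp point.
Start: joints at [-1.274, 0.434, 0.025, 1.573, -0.012, 1.134, -0.075], TCP at [0.243, 0.576, 0.249] pointing down, gripper open.
Joint ranges: [-2.62, 2.62], [-0.44, 2.09], [-1.27, 1.32], [0.08, 2.57], [-1.32, 4.46], [0.12, 2], [-2.74, 2.74]. Speed limits (rad/s): [2.22, 2.22, 3.01, 3.01, 3.14, 3.14, 3.14].

### API

Orientations are given as a rotation vector (axis times angle).
In Python, from cell import arm, vision, order gives the robot as it stands.
- The arm moves only by the tool apply_moves, never from a script. Its argument "commands" is a list of rows, each a list of 6 numbers: the shift along the tool's x, y, z in cm, then the turn, a rotation vector about the tool's x, y, z in rad. A call has 1 to 5 rows; each row shifts and turns the commanded pose from where the row before left it, along the tool's axes as they then stand; what a row does not reach is not made up. A row lasts 1/10 s, in which the tool goes at most 50 mm and 8.59 degrees, less where a joint would pass 70% of its speed; a pose out of reach is approached as far as the arm can. A call with a gripper value outside its range is refused whole. "claw" is the closure, from -1 (fully open) to 1 (shut), so that 0 is half open, set as the call begins (left out, the last holds). The fingers move at their own pace and stop on an object; "newtons" is the grip in N (left out, the last holds). Time passes only in rows, so rows that do not move let the fingers close. It gives the time, the measured TCP pose, the force and the opening at its end, in the units of the state.
- arm.observe(): the state, without advancing time (a new reading comes with each control period).
- vision.get_image(name): name is "side" or "top" or "wrist"; returns (picture, depth): 384x512x3 uint8, red, green, blue; 384x512 float32, m along the optical axis (not along the pixel's ray), 0 where there is no reading.
- vision.get_calibration(name): a dict with "K" (3x3 intrinsics, pixels), "R" (3x3) and "t" (3): a world point X has camera coordinates R X + t. Camera axes: x right, y down, z forward; pixel columns grow to the right and rows downward; lengths in m; the calibration is good to about 2 mm. A picture is of the moment at which its call begins: read the wrist's pose just before it. get_calibration takes no time and is no camera call; for the wrist camera it gives the pose at the moment of the call.
- order.sign_off(): hands the job in, once; it reports no verdict.
The state is a dict: "clock": time; "joints": joint angles; "dq": joint speeds; "joint_efforts": joint torques, N m; "position": TCP position; "ee_rot": TCP orientation; "force": force on the tool from outside, world axes, zero at the start; "ft_torque": the same for the moment, N m; "width": opening from 0.0 (shut) to 1.0 (fully open).
Only numpy, scipy, OpenCV 4.12 (cv2) and the standard library are available. Lean on these libraries where they do the work, as an engineer would, in place of code of your own. Each camera call takes 0.05 s, during which the arm holds its last target.

## Working session

There is one attempt and no reset: what is moved stays moved. The work goes in short steps, Python scripts to look and compute and a tool call to move; the robot and the scene stay as the last step left them, time stands still between calls to the robot, and variables do not carry over. Pictures are saved under pics/ and viewed, and the job is handed in when it is done.

Besides the shell and the picture viewer there is one more tool, called after "Emit:" in YAML: its name, and indented under it one key for each argument. apply_moves: Moves the arm, as the interface text tells. Its arguments: {"type":"object","properties":{"commands":{"type":"array","items":{"type":"array","items":{"type":"number"}}},"claw":{"type":"number"},"newtons":{"type":"number"}},"required":["commands"]}

```bash
mkdir -p pics; ls; python3 - <<'E'
from cell import arm, vision, order
import cv2,numpy as np
s=arm.observe()
for k in s: print(k,np.round(s[k],3))
for n in ["top","side"]:
    p,d=vision.get_image(n); cv2.imwrite(f"pics/{n}0.png",p[:,:,::-1]); np.save(f"pics/{n}0.npy",d); np.save(f"pics/{n}0rgb.npy",p)
    c=vision.get_calibration(n); print(n,c)
E
```

```text
pics
clock 0.0
joints [-1.274  0.435  0.025  1.574 -0.012  1.134 -0.075]
dq [ 0.     0.001 -0.001 -0.001  0.001 -0.001 -0.003]
joint_efforts [-0.0000e+00 -6.6785e+01  9.8400e-01 -3.1445e+01 -6.1000e-02  4.3000e-02
  0.0000e+00]
position [0.243 0.575 0.248]
ee_rot [ 2.618e+00  1.735e+00 -2.000e-03]
force [-1.567  0.821  0.404]
ft_torque [-0.002 -0.047  0.019]
width 1.0
top {'K': array([[407.25530275,   0.        , 252.16832098],
       [  0.        , 407.25530275, 192.86319275],
       [  0.        ,   0.        ,   1.        ]]), 'R': array([[-0.00393142, -0.99994451, -0.00977344],
       [-0.99836754,  0.00448175, -0.05693998],
       [ 0.05698063,  0.00953363, -0.99832976]]), 't': array([0.27195529, 0.48951244, 0.96133848])}
side {'K': array([[439.20944216,   0.        , 249.77277362],
       [  0.        , 439.20944216, 186.70406595],
       [  0.        ,   0.        ,   1.        ]]), 'R': array([[ 8.75792236e-01, -4.82688131e-01, -3.57837919e-04],
       [-2.12583498e-01, -3.85046985e-01, -8.98079660e-01],
       [ 4.33354608e-01,  7.86607264e-01, -4.39832691e-01]]), 't': array([-0.29171228,  0.29942853,  0.52040516])}
```

View pics/top0.png

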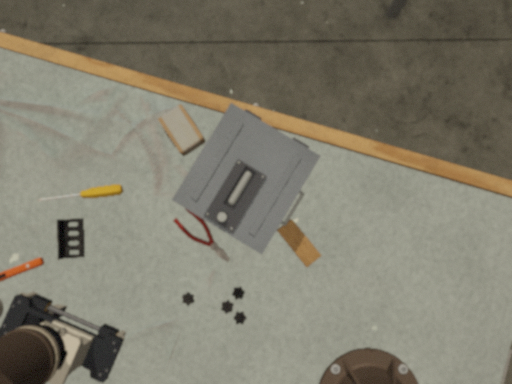

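View pics/side0.png

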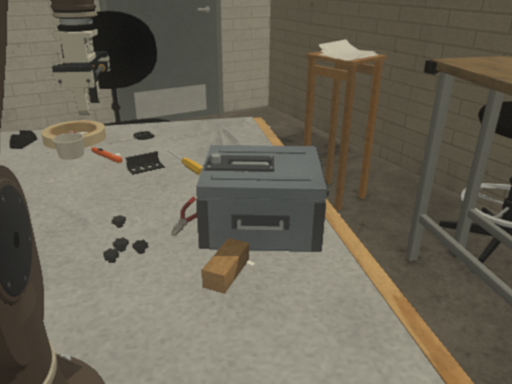

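The top view shows the case near (247,178), with the button at about (222,216) and the bar at about (239,187). The pliers are in front of it at (205,235). Next I'll measure the button and bar.

```bash
cat > h.py <<'E'
import numpy as np,cv2
from cell import arm,vision,order
def ray(c,u,v,z):
    K,R,t=c["K"],c["R"],c["t"]; o=-R.T@t; d=R.T@np.linalg.inv(K)@np.array([u,v,1.])
    return o+d*(z-o[2])/d[2]
def proj(c,X):
    p=c["K"]@(c["R"]@np.asarray(X)+c["t"]); return p[:2]/p[2]
E
python3 - <<'E'
from h import *
p=np.load("pics/top0rgb.npy");d=np.load("pics/top0.npy");c=vision.get_calibration("top")
x0,y0=165,95
crop=cv2.resize(p[y0:y0+170,x0:x0+170],None,fx=4.5,fy=3.5*4.5/3.5,interpolation=cv2.INTER_CUBIC)[:600*2]
crop=cv2.resize(p[95:265,165:335],(600,600),interpolation=cv2.INTER_CUBIC)
cv2.imwrite("pics/crop0.png",crop[:,:,::-1])
g=cv2.cvtColor(p,cv2.COLOR_RGB2GRAY)
# dark bezel
m=((g<90)).astype(np.uint8); m[:, :195]=0; m[:150]=0;m[240:]=0;m[:,275:]=0
n,l,st,ce=cv2.connectedComponentsWithStats(m)
for i in range(1,n):
    if st[i,4]>150:
        print("bez",st[i],ce[i]); cs,_=cv2.findContours((l==i).astype(np.uint8),0,2); r=cv2.minAreaRect(cs[0]); print(r,[np.round(ray(c,*q,0.149),4) for q in cv2.boxPoints(r)])
mb=(g>125).astype(np.uint8); 
sub=np.zeros_like(mb); sub[160:230,210:258]=mb[160:230,210:258]
n,l,st,ce=cv2.connectedComponentsWithStats(sub)
for i in range(1,n):
    if st[i,4]>15: print(st[i],ce[i],ray(c,*ce[i],0.149))
print(d[216,222],d[187,239]); print(ray(c,222,216,.163),ray(c,239,187,.148))
# height cross-check from depth
K,R,t=c["K"],c["R"],c["t"]
for u,v in [(222,216),(239,187),(270,150)]:
    print(R.T@(np.linalg.inv(K)@[u,v,1]*d[v,u]-t))
E
```

```text
bez [ 205  162   60   70 1740] [235.04885057 196.5045977 ]
((234.808837890625, 196.48529052734375), (33.442222595214844, 66.54145050048828), 30.963754653930664) [array([0.4348, 0.3696, 0.149 ]), array([0.553 , 0.2987, 0.149 ]), array([0.5167, 0.2393, 0.149 ]), array([0.3992, 0.3104, 0.149 ])]
[230 172  20  31 167] [239.23952096 186.83832335] [0.49564193 0.29534936 0.149     ]
[217 212   9   9  62] [221.30645161 216.19354839] [0.4350765 0.3325039 0.149    ]
[210 223  10   7  43] [213.25581395 226.93023256] [0.41304688 0.3491026  0.149     ]
0.82806337 0.8431282
[0.43546196 0.32989841 0.163     ] [0.49538017 0.29588834 0.148     ]
[0.43546279 0.33002375 0.16150413]
[0.49527256 0.29582541 0.14950121]
[0.57369408 0.2308357  0.13975072]
```

View pics/crop0.png

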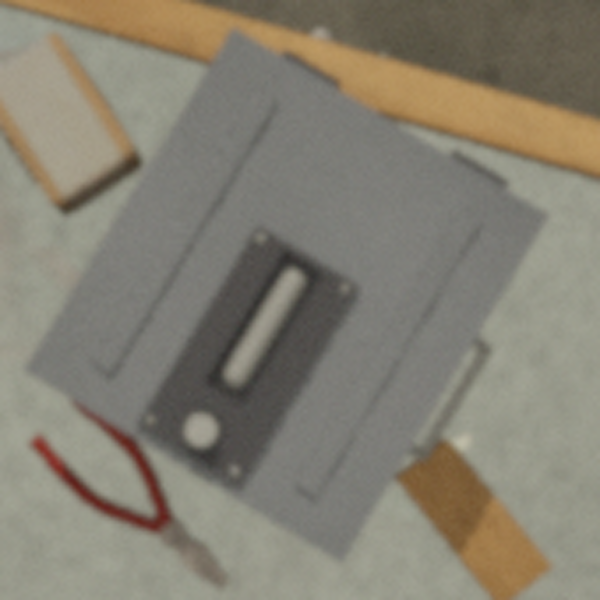

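Emit:
apply_moves:
  commands:
    - [-1.5, 2.7, 0, 0, 0, 0]
    - [-1.5, 2.7, 0, 0, 0, 0]
    - [-1.5, 2.7, 0, 0, 0, 0]
    - [-1.5, 2.7, 0, 0, 0, 0]
    - [-1.5, 2.7, 0, 0, 0, 0]
  claw: 1
  newtons: 20

```text
clock: 0.6
position: [0.339, 0.4528, 0.2484]
ee_rot: [2.618, 1.736, -0.001]
force: [-0.2, 0.2, 1.4]
width: 0.612
```

Emit:
apply_moves:
  commands:
    - [-1.5, 2.7, 0, 0, 0, 0]
    - [-1.5, 2.7, 0, 0, 0, 0]
    - [-1.5, 2.7, 0, 0, 0, 0]
    - [-1.5, 2.7, 0, 0, 0, 0]
    - [0, 0, 0, 0, 0, 0.133]

```text
clock: 1.1
position: [0.4178, 0.3521, 0.2486]
ee_rot: [2.731, 1.548, -0.0]
force: [-0.3, 0.1, 0.2]
width: 0.184
```

Emit:
apply_moves:
  commands:
    - [0, 0, 0, 0, 0, 0]
    - [0, 0, 0, 0, 0, 0]

```text
clock: 1.3
position: [0.414, 0.3573, 0.2485]
ee_rot: [-2.725, -1.564, 0.001]
force: [-1.1, -0.0, 0.2]
width: 0.023
```

```bash
cat >> h.py <<'E'
from scipy.spatial.transform import Rotation as Ro
def st():
    s=arm.observe(); print("t",round(s["clock"],2),"p",np.round(s["position"],4),"F",np.round(s["force"],2),"w",round(float(s["width"]),3),"j",np.round(s["joints"],2))
    R=Ro.from_rotvec(s["ee_rot"]).as_matrix(); print("R cols x,y,z:",np.round(R.T,3).tolist(),"xang",round(np.degrees(np.arctan2(R[1,0],R[0,0])),2)); return s,R
def goto(X):
    s,R=st(); print("shift cm",np.round(100*R.T@(np.array(X)-s["position"]),2))
E
python3 - <<'E'
from h import *
goto([.4353,.3305,.200])
c=vision.get_calibration("wrist"); p,d=vision.get_image("wrist"); cv2.imwrite("pics/w1.png",p[:,:,::-1]); np.save("pics/w1.npy",p)
print(proj(c,[.4353,.3305,.163]),proj(c,[.4955,.2955,.149]))
E
```

```text
t 1.3 p [0.414  0.3573 0.2485] F [-1.11 -0.01  0.17] w 0.023 j [-0.91  0.31  0.13  1.77 -0.04  1.06  0.28]
R cols x,y,z: [[0.504, 0.863, -0.0], [0.863, -0.504, -0.0], [-0.001, -0.0, -1.0]] xang 59.71
shift cm [-1.23  3.19  4.85]
[241.22648816 243.90158648] [243.20474296 304.46657533]
```

View pics/w1.png

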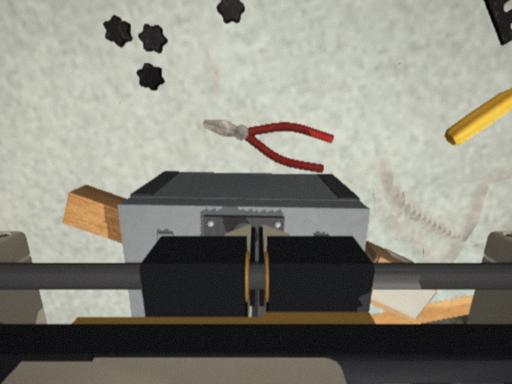

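The wrist view shows the case square to the image. The bezel's front corners sit at columns 202 and 284, and the button is partly visible near (240,230). My estimate projects to column 241, so the lateral position agrees.

Emit:
apply_moves:
  commands:
    - [-0.4, 1.1, 0, 0, 0, 0]
    - [-0.4, 1.1, 0, 0, 0, 0]
    - [-0.4, 1.0, 2.0, 0, 0, 0]
    - [0, 0, 2.0, 0, 0, 0]
    - [0, 0, 1.0, 0, 0, 0]

```text
clock: 1.85
position: [0.4363, 0.3286, 0.1973]
ee_rot: [2.728, 1.557, -0.003]
force: [-0.6, -0.2, 0.8]
width: 0.007
```

Emit:
apply_moves:
  commands:
    - [0, 0, 0, 0, 0, 0]
    - [0, 0, 0, 0, 0, 0]
    - [0, 0, 0, 0, 0, 0]

```text
clock: 2.15
position: [0.4365, 0.3306, 0.1996]
ee_rot: [-2.727, -1.559, -0.002]
force: [-0.3, -0.6, -0.1]
width: 0.001
```

```bash
python3 - <<'E'
from h import *
goto([.4353,.3305,.190])
c=vision.get_calibration("side"); p,d=vision.get_image("side"); cv2.imwrite("pics/s1.png",cv2.resize(p[100:240,150:340],None,fx=4,fy=4)[:,:,::-1])
q=proj(c,[.4353,.3305,.163]); print((q-[150,100])*4)
c=vision.get_calibration("top"); p,d=vision.get_image("top"); cv2.imwrite("pics/t1.png",cv2.resize(p[120:260,150:340],None,fx=4,fy=4)[:,:,::-1])
E
```

```text
t 2.15 p [0.4365 0.3306 0.1996] F [-0.28 -0.56 -0.06] w 0.001 j [-0.85  0.36  0.14  1.84 -0.06  0.95  0.35]
R cols x,y,z: [[0.508, 0.862, 0.001], [0.862, -0.508, 0.0], [0.001, 0.001, -1.0]] xang 59.5
shift cm [-0.07 -0.09  0.96]
[261.91034223 216.12109783]
```

View pics/s1.png

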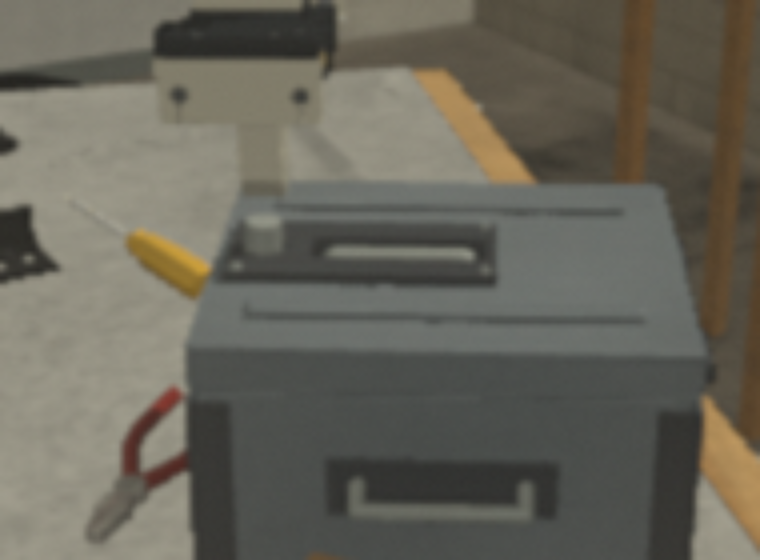

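Side view: the button top is at (263,218) in the enlarged crop against a predicted (262,216), so the two cameras agree. The fingertips are centred above it.

Emit:
apply_moves:
  commands:
    - [-0.05, -0.1, 0.4, 0, 0, 0]
    - [0, 0, 0.3, 0, 0, 0]
    - [0, 0, 0.2, 0, 0, 0]
    - [0, 0, 0.1, 0, 0, 0]
    - [0, 0, 0, 0, 0, 0]

```text
clock: 2.75
position: [0.4349, 0.3301, 0.1885]
ee_rot: [2.728, 1.558, -0.001]
force: [-0.0, -0.7, -1.5]
width: 0.004
```

Emit:
apply_moves:
  commands:
    - [0, 0, 0.05, 0, 0, 0]
    - [0, 0, 0.05, 0, 0, 0]
    - [0, 0, 0.05, 0, 0, 0]

```text
clock: 3.05
position: [0.435, 0.3303, 0.1873]
ee_rot: [-2.728, -1.558, -0.0]
force: [-0.1, -1.1, 0.2]
width: 0.001
```

Emit:
apply_moves:
  commands:
    - [0, 0, 0.05, 0, 0, 0]
    - [0, 0, 0.05, 0, 0, 0]
    - [0, 0, 0, 0, 0, 0]

```text
clock: 3.35
position: [0.4349, 0.3302, 0.1862]
ee_rot: [2.728, 1.558, -0.0]
force: [0.6, 0.0, 0.3]
width: 0.009
```

Emit:
apply_moves:
  commands:
    - [0, 0, 0.05, 0, 0, 0]
    - [0, 0, 0.05, 0, 0, 0]
    - [0, 0, 0, 0, 0, 0]

```text
clock: 3.65
position: [0.4349, 0.3303, 0.1853]
ee_rot: [-2.728, -1.558, -0.0]
force: [-0.3, 0.1, 1.5]
width: 0.004
```

Emit:
apply_moves:
  commands:
    - [0, 0, 0.05, 0, 0, 0]
    - [0, 0, 0.05, 0, 0, 0]
    - [0, 0, 0, 0, 0, 0]

```text
clock: 3.95
position: [0.4349, 0.3303, 0.1842]
ee_rot: [-2.728, -1.558, -0.0]
force: [-0.4, -0.7, 1.4]
width: 0.005
```

Emit:
apply_moves:
  commands:
    - [0, 0, 0.04, 0, 0, 0]
    - [0, 0, 0.04, 0, 0, 0]
    - [0, 0, 0, 0, 0, 0]

```text
clock: 4.25
position: [0.4349, 0.3303, 0.1834]
ee_rot: [-2.728, -1.558, -0.0]
force: [0.2, -1.0, 1.3]
width: 0.006
```

Emit:
apply_moves:
  commands:
    - [0, 0, 0.04, 0, 0, 0]
    - [0, 0, 0.04, 0, 0, 0]
    - [0, 0, 0, 0, 0, 0]

```text
clock: 4.55
position: [0.435, 0.3303, 0.1829]
ee_rot: [-2.728, -1.558, -0.0]
force: [-1.0, -1.0, 4.8]
width: 0.007
```

Emit:
apply_moves:
  commands:
    - [0, 0, 0.03, 0, 0, 0]
    - [0, 0, 0.03, 0, 0, 0]
    - [0, 0, 0, 0, 0, 0]

```text
clock: 4.85
position: [0.435, 0.3303, 0.1825]
ee_rot: [-2.728, -1.558, -0.001]
force: [-2.1, -1.6, 6.5]
width: 0.005
```

Emit:
apply_moves:
  commands:
    - [0, 0, 0.03, 0, 0, 0]
    - [0, 0, 0.0, 0, 0, 0]

```text
clock: 5.05
position: [0.435, 0.3303, 0.1823]
ee_rot: [-2.728, -1.558, -0.001]
force: [-2.3, -1.2, 7.9]
width: 0.006
```

Emit:
apply_moves:
  commands:
    - [0, 0, 0.02, 0, 0, 0]
    - [0, 0, 0.0, 0, 0, 0]

```text
clock: 5.25
position: [0.435, 0.3303, 0.1821]
ee_rot: [-2.728, -1.558, -0.001]
force: [-1.9, -1.6, 8.1]
width: 0.006
```

```bash
python3 - <<'E'
from h import *
st()
p,d=vision.get_image("side"); cv2.imwrite("pics/s2.png",cv2.resize(p[100:240,150:340],None,fx=4,fy=4)[:,:,::-1])
st()
E
```

```text
t 5.25 p [0.435  0.3303 0.1821] F [-1.88 -1.64  8.09] w 0.006 j [-0.85  0.37  0.13  1.86 -0.06  0.91  0.35]
R cols x,y,z: [[0.508, 0.861, 0.0], [0.861, -0.508, 0.0], [0.0, 0.0, -1.0]] xang 59.46
t 5.3 p [0.435  0.3303 0.1821] F [-1.86 -1.31  7.04] w 0.008 j [-0.85  0.37  0.13  1.86 -0.06  0.91  0.35]
R cols x,y,z: [[0.508, 0.861, 0.001], [0.861, -0.508, 0.0], [0.0, 0.0, -1.0]] xang 59.46
```

View pics/s2.png

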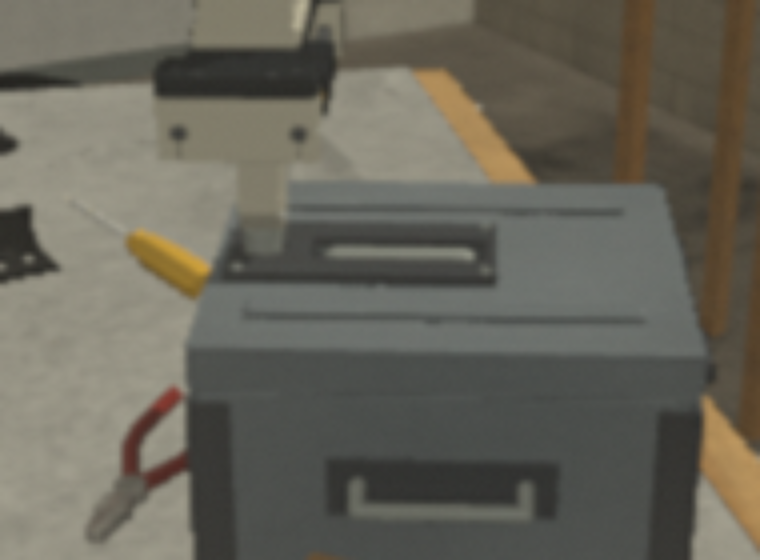

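The handle hasn't popped yet: the bar is still a recessed strip at (400,253), and the fingertips are on the button. I'll keep pressing gently.

Emit:
apply_moves:
  commands:
    - [0, 0, 0.02, 0, 0, 0]
    - [0, 0, 0.02, 0, 0, 0]
    - [0, 0, 0, 0, 0, 0]

```text
clock: 5.6
position: [0.435, 0.3303, 0.1817]
ee_rot: [-2.728, -1.558, -0.001]
force: [-1.8, -1.2, 7.2]
width: 0.006
```

```bash
python3 - <<'E'
from h import *
st()
p,d=vision.get_image("side"); cv2.imwrite("pics/s3.png",cv2.resize(p[100:240,150:340],None,fx=4,fy=4)[:,:,::-1])
E
```

```text
t 5.6 p [0.435  0.3303 0.1817] F [-1.8  -1.18  7.15] w 0.006 j [-0.85  0.37  0.13  1.86 -0.06  0.91  0.35]
R cols x,y,z: [[0.508, 0.861, 0.001], [0.861, -0.508, 0.0], [0.0, 0.0, -1.0]] xang 59.46
```

View pics/s3.png

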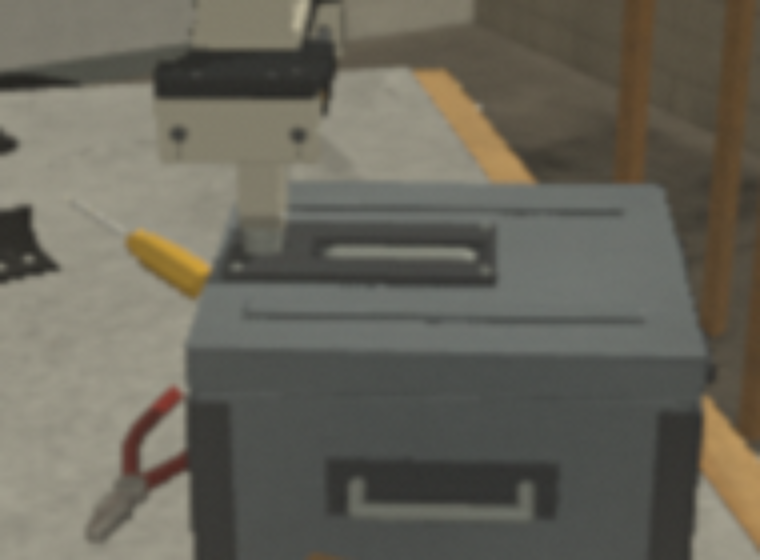

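There is still no pop at about 7 N. I'll continue in small steps.

Emit:
apply_moves:
  commands:
    - [0, 0, 0.03, 0, 0, 0]
    - [0, 0, 0, 0, 0, 0]

```text
clock: 5.85
position: [0.435, 0.3303, 0.1814]
ee_rot: [-2.728, -1.558, -0.001]
force: [-1.2, -1.0, 7.0]
width: 0.004
```

Emit:
apply_moves:
  commands:
    - [0, 0, 0.02, 0, 0, 0]
    - [0, 0, 0, 0, 0, 0]

```text
clock: 6.05
position: [0.435, 0.3303, 0.1811]
ee_rot: [-2.728, -1.558, -0.001]
force: [-1.8, -0.1, 5.9]
width: 0.005
```

Emit:
apply_moves:
  commands:
    - [0, 0, 0.03, 0, 0, 0]
    - [0, 0, 0, 0, 0, 0]

```text
clock: 6.25
position: [0.435, 0.3303, 0.1807]
ee_rot: [-2.728, -1.558, -0.001]
force: [-2.3, -1.3, 6.1]
width: 0.001
```

```bash
python3 - <<'E'
from h import *
st()
p,d=vision.get_image("side"); cv2.imwrite("pics/s4.png",cv2.resize(p[100:240,150:340],None,fx=4,fy=4)[:,:,::-1])
E
```

```text
t 6.25 p [0.435  0.3303 0.1807] F [-2.25 -1.27  6.09] w 0.001 j [-0.85  0.38  0.13  1.86 -0.06  0.91  0.35]
R cols x,y,z: [[0.508, 0.861, 0.0], [0.861, -0.508, 0.0], [0.0, 0.0, -1.0]] xang 59.47
```

View pics/s4.png

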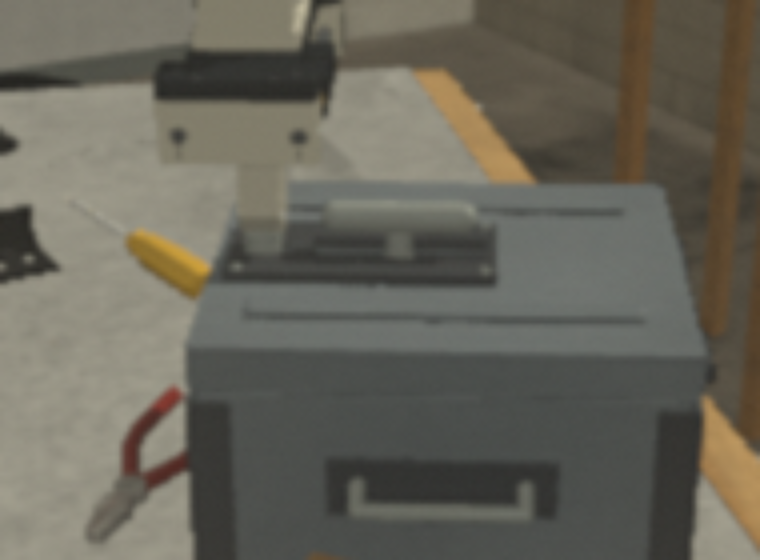

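The bar now stands above the bezel at (400,218) with its stem visible, so the handle is out. I'll retreat upward and open partway.

Emit:
apply_moves:
  commands:
    - [0, 0, -0.5, 0, 0, 0]
    - [0, 0, -2, 0, 0, 0]
    - [0, 0, -3, 0, 0, 0]
    - [0, 0, -2, 0, 0, 0]

```text
clock: 6.7
position: [0.4352, 0.3303, 0.257]
ee_rot: [-2.728, -1.558, -0.001]
force: [-0.3, 0.4, 0.0]
width: 0.004
```

Emit:
apply_moves:
  commands:
    - [0, -1.5, 0, 0, 0, 0]
    - [0, -2, 0, 0, 0, 0]
    - [0, -1.5, 0, 0, 0, 0]
    - [0, 0, 0, 0, 0, 0]
  claw: -0.1

```text
clock: 7.1
position: [0.389, 0.3571, 0.2545]
ee_rot: [-2.724, -1.563, 0.003]
force: [0.2, 0.5, -0.2]
width: 0.305
```

```bash
python3 - <<'E'
from h import *
p,d=vision.get_image("top"); c=vision.get_calibration("top")
cv2.imwrite("pics/t5.png",cv2.resize(p[130:260,170:320],None,fx=4,fy=4)[:,:,::-1])
q=proj(c,[.4955,.2955,.174]); print((q-[170,130])*4)
goto([.4955,.2955,.215])
K,R,t=c["K"],c["R"],c["t"]
v,u=np.mgrid[165:215,215:262]; z=d[v,u]; P=(np.stack([(u-K[0,2])/K[0,0]*z,(v-K[1,2])/K[1,1]*z,z],-1)-t)@R
m=(P[...,2]>.163)&(P[...,2]<.185)&(P[...,0]>.45); Q=P[m]; print(len(Q),Q.mean(0))
if len(Q)>5:
    r=cv2.minAreaRect(Q[:,:2].astype(np.float32)*1000); print(r, cv2.boxPoints(r))
E
```

```text
[274.59628041 224.06919403]
t 7.15 p [0.3904 0.3562 0.2547] F [0.54 0.23 0.61] w 0.344 j [-0.93  0.27  0.12  1.81 -0.04  1.07  0.24]
R cols x,y,z: [[0.506, 0.863, -0.001], [0.863, -0.506, -0.001], [-0.001, -0.001, -1.0]] xang 59.62
shift cm [ 0.08 12.14  3.96]
292 [0.49436183 0.29415314 0.172446  ]
((495.19293212890625, 294.1251220703125), (15.819679260253906, 79.38187408447266), 58.973323822021484) [[457.10364 307.80515]
 [525.1282  266.88876]
 [533.2822  280.4451 ]
 [465.2577  321.36148]]
```

View pics/t5.png

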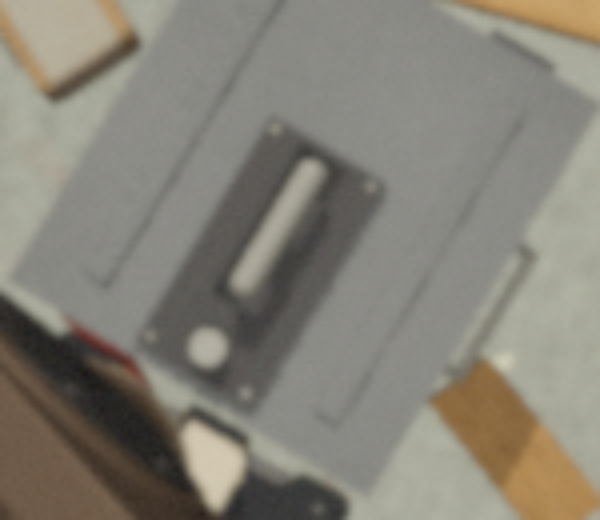

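The bar measures 15.8 x 79.4 mm, as it should, with its middle at (0.495, 0.2945) and its axis at -31°. Next I'll straddle it.

Emit:
apply_moves:
  commands:
    - [0, 3, 0.5, 0, 0, 0.01]
    - [0, 3, 0.5, 0, 0, 0]
    - [0, 3, 0.5, 0, 0, 0]
    - [0, 3, 0.5, 0, 0, 0]
    - [0, 0, 0, 0, 0, 0]

```text
clock: 7.65
position: [0.4985, 0.2892, 0.2341]
ee_rot: [2.738, 1.533, -0.001]
force: [-0.5, -0.4, -1.0]
width: 0.551
```

Emit:
apply_moves:
  commands:
    - [0, 0, 0, 0, 0, 0]
    - [0, 0, 0, 0, 0, 0]

```text
clock: 7.85
position: [0.4941, 0.2943, 0.2351]
ee_rot: [-2.735, -1.545, 0.001]
force: [-0.3, -0.1, 0.8]
width: 0.548
```

```bash
python3 - <<'E'
from h import *
goto([.4952,.2945,.175])
E
```

```text
t 7.85 p [0.4941 0.2943 0.2351] F [-0.28 -0.11  0.76] w 0.548 j [-0.76  0.37  0.17  1.73 -0.07  1.06  0.47]
R cols x,y,z: [[0.516, 0.857, -0.0], [0.857, -0.516, -0.001], [-0.001, -0.0, -1.0]] xang 58.93
shift cm [0.08 0.09 6.01]
```

Emit:
apply_moves:
  commands:
    - [0.05, 0.1, 2, 0, 0, 0]
    - [0, 0, 2, 0, 0, 0]
    - [0, 0, 1.2, 0, 0, 0]
    - [0, 0, 0.5, 0, 0, 0]
    - [0, 0, 0, 0, 0, 0]

```text
clock: 8.35
position: [0.4954, 0.2941, 0.1781]
ee_rot: [-2.735, -1.545, 0.001]
force: [0.1, -0.8, 0.1]
width: 0.548
```

Emit:
apply_moves:
  commands:
    - [0, 0, 0.2, 0, 0, 0]
    - [0, 0, 0, 0, 0, 0]
    - [0, 0, 0, 0, 0, 0]

```text
clock: 8.65
position: [0.4962, 0.294, 0.1769]
ee_rot: [-2.736, -1.544, -0.002]
force: [0.3, 0.5, -0.4]
width: 0.548
```

```bash
python3 - <<'E'
from h import *
goto([.4952,.2945,.175])
E
```

```text
t 8.65 p [0.4962 0.294  0.1769] F [ 0.28  0.54 -0.38] w 0.548 j [-0.74  0.43  0.16  1.79 -0.08  0.93  0.48]
R cols x,y,z: [[0.517, 0.856, 0.001], [0.856, -0.517, 0.0], [0.001, 0.001, -1.0]] xang 58.89
shift cm [-0.   -0.11  0.19]
```

Emit:
apply_moves:
  commands:
    - [0, -0.1, 0.15, 0, 0, 0]
    - [0, 0, 0, 0, 0, 0]
    - [0, 0, 0, 0, 0, 0]
    - [0, 0, 0, 0, 0, 0]
    - [0, 0, 0, 0, 0, 0]
  claw: 1
  newtons: 25

```text
clock: 9.15
position: [0.4953, 0.2947, 0.175]
ee_rot: [-2.735, -1.544, -0.001]
force: [3.8, 6.8, -1.5]
width: 0.165
```

Emit:
apply_moves:
  commands:
    - [0, 0, 0, 0, 0, 0]
    - [0, 0, 0, 0, 0, 0]

```text
clock: 9.35
position: [0.4953, 0.2948, 0.175]
ee_rot: [-2.735, -1.545, -0.002]
force: [2.3, 2.4, -1.1]
width: 0.165
```

It's gripped (15 mm opening on a 16 mm bar). Now the turn, clockwise about tool +z.

Emit:
apply_moves:
  commands:
    - [0, 0, 0, 0, 0, 0.1]
    - [0, 0, 0, 0, 0, 0.1]
    - [0, 0, 0, 0, 0, 0.1]
    - [0, 0, 0, 0, 0, 0.1]

```text
clock: 9.75
position: [0.4952, 0.2947, 0.1749]
ee_rot: [-2.989, -0.965, -0.001]
force: [1.5, 1.8, -1.3]
width: 0.164
```

Emit:
apply_moves:
  commands:
    - [0, 0, 0, 0, 0, 0.1]
    - [0, 0, 0, 0, 0, 0.1]
    - [0, 0, 0, 0, 0, 0.1]
    - [0, 0, 0, 0, 0, 0.1]

```text
clock: 10.15
position: [0.495, 0.2946, 0.1749]
ee_rot: [-3.122, -0.352, -0.0]
force: [0.3, 0.9, -0.7]
width: 0.163
```

```bash
python3 - <<'E'
from h import *
s,R=st(); print(s["ft_torque"])
E
```

```text
t 10.15 p [0.495  0.2946 0.1749] F [ 0.29  0.88 -0.72] w 0.163 j [-0.89  0.44  0.36  1.81 -0.19  0.93 -0.22]
R cols x,y,z: [[0.975, 0.222, 0.0], [0.222, -0.975, -0.0], [0.0, 0.0, -1.0]] xang 12.85
[ 0.26384033 -0.11978731  0.1168962 ]
```

Emit:
apply_moves:
  commands:
    - [0, 0, 0, 0, 0, 0.1]
    - [0, 0, 0, 0, 0, 0.1]
    - [0, 0, 0, 0, 0, 0.1]
    - [0, 0, 0, 0, 0, 0.1]

```text
clock: 10.55
position: [0.4948, 0.2946, 0.1749]
ee_rot: [-3.129, 0.276, 0.0]
force: [-0.4, 0.5, 0.3]
width: 0.162
```

Emit:
apply_moves:
  commands:
    - [0, 0, 0, 0, 0, 0.1]
    - [0, 0, 0, 0, 0, 0.1]
    - [0, 0, 0, 0, 0, 0.08]
    - [0, 0, 0, 0, 0, 0.0]

```text
clock: 10.95
position: [0.4947, 0.2947, 0.1749]
ee_rot: [3.061, -0.705, -0.001]
force: [-0.2, 0.9, 1.3]
width: 0.169
```

```bash
python3 - <<'E'
from h import *
s,R=st(); print(s["ft_torque"])
p,d=vision.get_image("side"); cv2.imwrite("pics/s6.png",cv2.resize(p[80:240,150:340],None,fx=3,fy=3)[:,:,::-1])
E
```

```text
t 10.95 p [0.4947 0.2947 0.1749] F [-0.24  0.89  1.34] w 0.169 j [-1.01  0.46  0.54  1.82 -0.29  0.94 -0.8 ]
R cols x,y,z: [[0.899, -0.437, -0.0], [-0.437, -0.899, 0.0], [-0.0, 0.0, -1.0]] xang -25.94
[0.22168442 0.24200392 0.0727118 ]
```

View pics/s6.png

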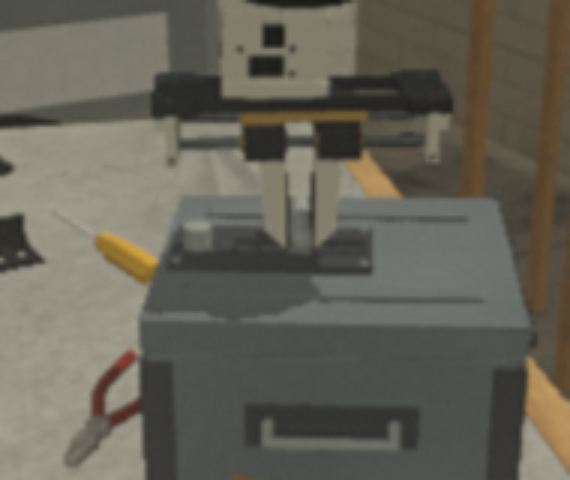

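The bar end now faces the camera at (300,225). The turn so far is 1.48 rad, so I'll finish to the stop.

Emit:
apply_moves:
  commands:
    - [0, 0, 0, 0, 0, 0.05]
    - [0, 0, 0, 0, 0, 0.05]
    - [0, 0, 0, 0, 0, 0.04]
    - [0, 0, 0, 0, 0, 0]

```text
clock: 11.4
position: [0.4947, 0.2947, 0.1749]
ee_rot: [-3.006, 0.913, 0.001]
force: [-0.6, 2.1, 2.1]
width: 0.167
```

```bash
python3 - <<'E'
from h import *
s,R=st(); print(s["ft_torque"])
E
```

```text
t 11.4 p [0.4947 0.2947 0.1749] F [-0.61  2.14  2.13] w 0.167 j [-1.04  0.47  0.57  1.82 -0.31  0.94 -0.92]
R cols x,y,z: [[0.831, -0.556, -0.001], [-0.556, -0.831, 0.0], [-0.001, 0.0, -1.0]] xang -33.8
[0.34397453 0.37597218 0.17046328]
```

Turned 1.61 rad with the moment rising, so it is at the stop. Now I'll lift along the hinge arc. TCP relative to the hinge is (-145, +55) mm, so each 0.05 rad is +0.29 cm in x and -0.72 cm in z, with -0.05 rad about tool y.

Emit:
apply_moves:
  commands:
    - [0, 0, 0, 0, 0, 0]
    - [0.29, 0, -0.72, 0, -0.05, 0]
  newtons: 45

```text
clock: 11.6
position: [0.4965, 0.2934, 0.1806]
ee_rot: [-2.994, 0.905, 0.075]
force: [4.8, 3.2, -14.9]
width: 0.16
```

Emit:
apply_moves:
  commands:
    - [0.29, 0, -0.72, 0, -0.05, 0]
    - [0, 0, 0, 0, 0, 0]

```text
clock: 11.8
position: [0.5, 0.2913, 0.1891]
ee_rot: [-2.972, 0.905, 0.154]
force: [-2.7, 4.1, 1.9]
width: 0.159
```

```bash
python3 - <<'E'
from h import *
s,R=st(); print(s["ft_torque"])
p,d=vision.get_image("side"); cv2.imwrite("pics/s7.png",cv2.resize(p[80:240,150:340],None,fx=3,fy=3)[:,:,::-1])
E
```

```text
t 11.8 p [0.5    0.2913 0.1891] F [-2.66  4.05  1.91] w 0.159 j [-0.94  0.48  0.54  1.76 -0.38  1.05 -0.83]
R cols x,y,z: [[0.826, -0.554, -0.103], [-0.557, -0.83, -0.001], [-0.086, 0.058, -0.995]] xang -33.85
[0.79980866 0.75453844 0.09315672]
```

View pics/s7.png

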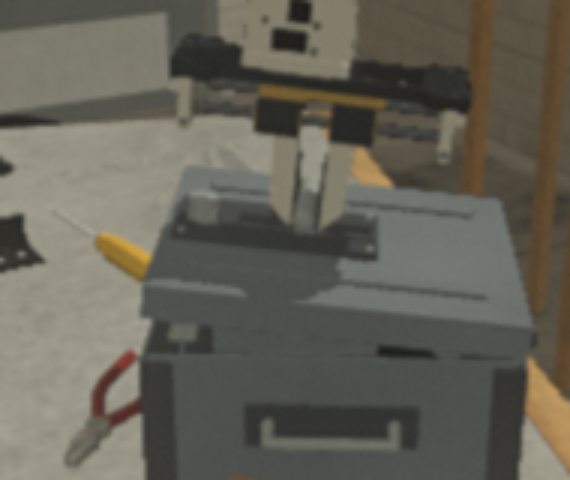

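The lid is opening along the expected arc, with a gap at its front edge at (180,330). I'll carry on.

Emit:
apply_moves:
  commands:
    - [0.29, 0, -0.72, 0, -0.05, 0]
    - [0.29, 0, -0.72, 0, -0.05, 0]
    - [0.29, 0, -0.72, 0, -0.05, 0]

```text
clock: 12.15
position: [0.5092, 0.2854, 0.208]
ee_rot: [-2.915, 0.884, 0.371]
force: [1.0, 7.4, -14.1]
width: 0.164
```

Emit:
apply_moves:
  commands:
    - [0.29, 0, -0.72, 0, -0.05, 0]
    - [0.29, 0, -0.72, 0, -0.05, 0]
    - [0, 0, 0, 0, 0, 0]

```text
clock: 12.45
position: [0.5179, 0.28, 0.221]
ee_rot: [-2.864, 0.871, 0.512]
force: [-0.7, 6.4, 3.1]
width: 0.164
```

Emit:
apply_moves:
  commands:
    - [0.29, 0, -0.72, 0, -0.05, 0]
    - [0.29, 0, -0.72, 0, -0.05, 0]
    - [0, 0, 0, 0, 0, 0]
    - [0, 0, 0, 0, 0, 0]

```text
clock: 12.85
position: [0.5268, 0.2745, 0.2322]
ee_rot: [-2.812, 0.854, 0.645]
force: [0.8, 7.7, -2.5]
width: 0.16
```

```bash
python3 - <<'E'
from h import *
s,R=st(); print(s["ft_torque"])
p,d=vision.get_image("side"); cv2.imwrite("pics/s8.png",cv2.resize(p[50:240,150:340],None,fx=3,fy=3)[:,:,::-1])
E
```

```text
t 12.85 p [0.5268 0.2745 0.2322] F [ 0.85  7.67 -2.5 ] w 0.16 j [-0.64  0.59  0.46  1.51 -0.57  1.46 -0.63]
R cols x,y,z: [[0.748, -0.5, -0.437], [-0.556, -0.831, -0.002], [-0.362, 0.245, -0.9]] xang -33.73
[ 1.00370647 -0.72478463 -0.59276699]
```

View pics/s8.png

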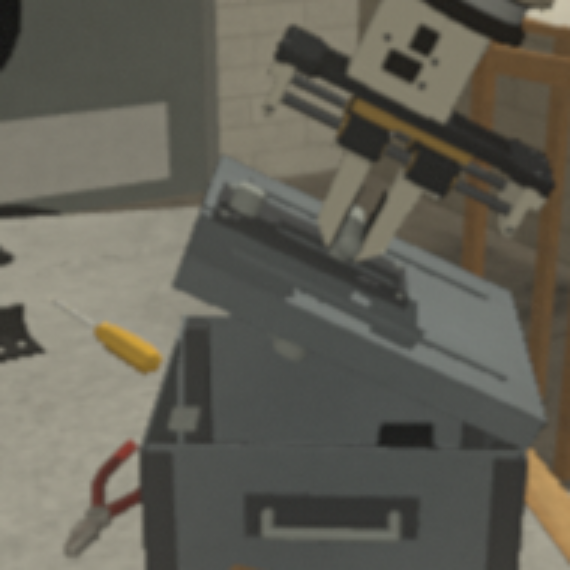

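The lid is at about 0.45 rad. I'll open partway so the finger stays clear of the button, then back off along the tool axis.

Emit:
apply_moves:
  commands:
    - [0, 0, 0, 0, 0, 0]
    - [0, 0, 0, 0, 0, 0]
    - [0, 0, 0, 0, 0, 0]
    - [0, 0, 0, 0, 0, 0]
  claw: 0.15

```text
clock: 13.3
position: [0.5267, 0.2725, 0.2326]
ee_rot: [-2.814, 0.859, 0.644]
force: [0.1, -0.2, -0.3]
width: 0.414
```

```bash
python3 - <<'E'
from h import *
s,R=st()
p,d=vision.get_image("side"); cv2.imwrite("pics/s9.png",cv2.resize(p[50:240,150:340],None,fx=3,fy=3)[:,:,::-1])
E
```

```text
t 13.3 p [0.5267 0.2725 0.2326] F [ 0.09 -0.19 -0.3 ] w 0.414 j [-0.64  0.59  0.46  1.52 -0.57  1.46 -0.63]
R cols x,y,z: [[0.747, -0.503, -0.435], [-0.558, -0.83, 0.0], [-0.361, 0.243, -0.901]] xang -33.94
```

View pics/s9.png

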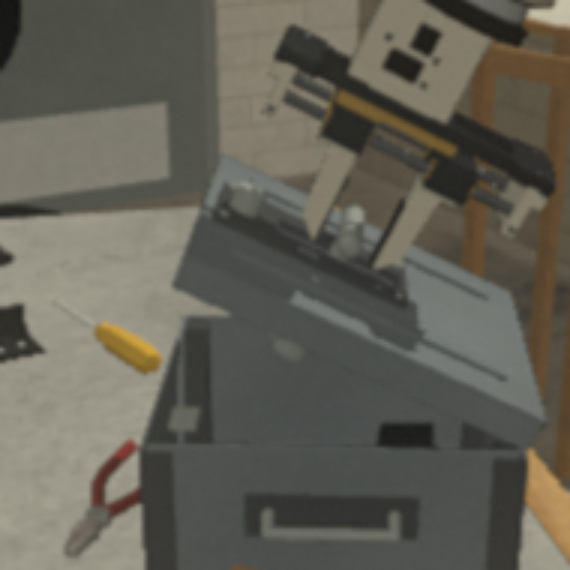

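The fingers are open and clear of the bar at (350,230), and the lid stayed put. Retreating.

Emit:
apply_moves:
  commands:
    - [0, 0, -1, 0, 0, 0]
    - [0, 0, -2, 0, 0, 0]
    - [0, 0, -3, 0, 0, 0]
    - [0, 0, -3, 0, 0, 0]
    - [0, 0, 0, 0, 0, 0]

```text
clock: 13.85
position: [0.562, 0.2494, 0.3178]
ee_rot: [-2.812, 0.86, 0.634]
force: [0.2, -0.3, -0.1]
width: 0.431
```

Emit:
apply_moves:
  commands:
    - [0, 0, 0, 0, 0, 0]
    - [0, 0, 0, 0, 0, 0]
    - [0, 0, 0, 0, 0, 0]

```text
clock: 14.15
position: [0.5585, 0.2515, 0.313]
ee_rot: [-2.814, 0.858, 0.646]
force: [-0.1, -0.6, 1.0]
width: 0.426
```

```bash
python3 - <<'E'
from h import *
s,R=st()
p,d=vision.get_image("side"); cv2.imwrite("pics/s10.png",cv2.resize(p[20:260,140:340],None,fx=2.5,fy=2.5)[:,:,::-1])
p,d=vision.get_image("top"); cv2.imwrite("pics/t10.png",p[:,:,::-1])
# lid tilt: lid front right corner etc. from the side depth
E
```

```text
t 14.15 p [0.5585 0.2515 0.313 ] F [-0.14 -0.6   1.05] w 0.426 j [-0.59  0.58  0.48  1.33 -0.55  1.65 -0.67]
R cols x,y,z: [[0.747, -0.502, -0.436], [-0.558, -0.83, 0.001], [-0.362, 0.242, -0.9]] xang -33.92
```

View pics/s10.png

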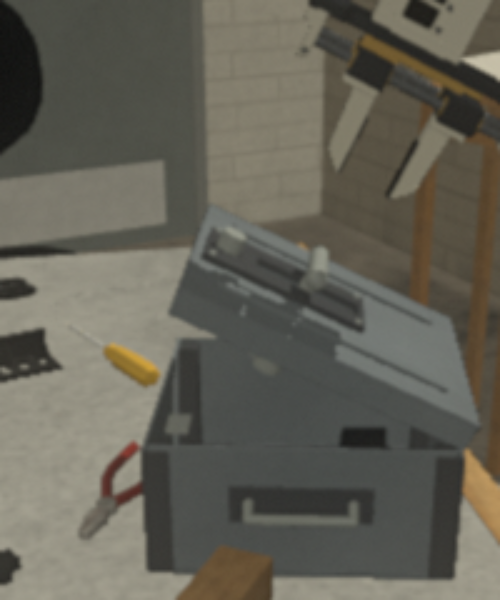

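View pics/t10.png

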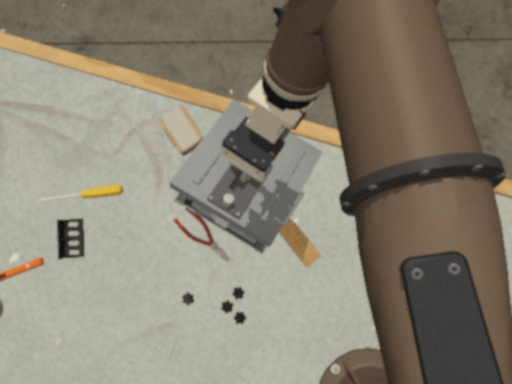

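The lid stands open by itself with the gripper well clear, and the pliers, carton and block look unmoved. I'll do a numeric check of the lid angle before handing in.

```bash
python3 - <<'E'
from h import *
p,d=vision.get_image("side"); c=vision.get_calibration("side"); K,R,t=c["K"],c["R"],c["t"]
# right-hand lid skin between crop pixels (380,320),(430,330),(450,390),(400,360)
poly=np.array([[372,325],[425,340],[455,400],[380,355]])/2.5+[140,20]
m=np.zeros(d.shape,np.uint8); cv2.fillPoly(m,[poly.astype(np.int32)],1); v,u=np.nonzero((m>0)&(d>0)); z=d[v,u]
P=(np.stack([(u-K[0,2])/K[0,0]*z,(v-K[1,2])/K[1,1]*z,z],-1)-t)@R
q=P-P.mean(0); n=np.linalg.svd(q,full_matrices=False)[2][2]; n*=np.sign(n[2]); print(len(z),P.mean(0),n,"tilt",np.arccos(n[2]),"az",np.degrees(np.arctan2(n[1],n[0])),"rms",(q@n).std())
s,_=st()
a=np.load("pics/top0rgb.npy"); b,_=vision.get_image("top")
# bystander shifts
for nm,(x0,y0,x1,y1) in dict(pliers=(172,208,232,264),carton=(158,102,206,156),block=(284,222,322,268)).items():
    A=cv2.cvtColor(a,7)[y0:y1,x0:x1].astype(np.float32);B=cv2.cvtColor(b,7)[y0:y1,x0:x1].astype(np.float32); print(nm,cv2.phaseCorrelate(A,B))
E
```

```text
411 [0.56682201 0.20448751 0.16373048] [ 0.39623687 -0.19983701  0.896137  ] tilt 0.4598096300466807 az -26.763510126080533 rms 0.0010888327467241346
t 14.3 p [0.5587 0.2514 0.3133] F [0.78 0.3  0.58] w 0.422 j [-0.59  0.58  0.48  1.33 -0.55  1.65 -0.67]
R cols x,y,z: [[0.747, -0.502, -0.436], [-0.558, -0.83, 0.001], [-0.362, 0.242, -0.9]] xang -33.92
pliers ((-0.12674604763252972, -0.12363185752877115), 0.7593434450361464)
carton ((-0.12461643028948188, 0.03489283328053716), 0.7603901654113958)
block ((-0.017847306917950334, -0.003203155501591226), 0.8853320584942898)
```

```bash
python3 -c "
from cell import order; print(order.sign_off())"
```

```text
the job is handed in; nothing more can be done
None
```

The case is open and the job is handed in, at about 14.3 s on the robot's clock out of the 64 s allowed.

- **Button:** I pressed it in steps of 0.5 mm or less. The highest force reading was about 8 N, and the side camera then showed the handle popped out.
- **Handle:** I gripped the bar and turned it clockwise about 1.61 rad by the tool's angle, where the resisting moment rose at the stop. I did not measure the handle's angle again after letting go.
- **Lid:** I lifted it along the hinge arc, let go and backed off along the tool axis. After release it stayed put. A plane fitted to the lid in the side camera's depth image gave a tilt of 0.46 rad, and the tool's tilt gave about 0.45. Both are above the 0.34 rad that puts the front edge 8 cm up.
- **Bystanders:** the pliers, carton and pine block shifted less than 0.2 pixels in the top view, which means they did not move. The gripper ended about 9 cm clear, with only noise on the force reading.
- **Disagreement:** the plane fit put the lid's heading at -27°, against -31° measured for the case. I put this down to depth noise on a small patch of lid.

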